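# Uncover a machined part and show it to the inspection camera

## Task

Lift the loose cover plate off the pins of the grey housing by its handle and lay it flat on the bare worktop, then take out the milled part and hold it in the air in front of the inspection camera: the middle of its far end face (the end away from the round boss) centred on the lens axis 12 cm in front of the lens, that face square to the lens, boss side up and the part not rolled, so the part is tipped as much as the camera looks down. Finish while still holding it there, steady, with nothing but the gripper carrying it; leave the camera and the other things where they are.

Things in the scene. Friction and masses are not known exactly. Their poses are not given: they have to be found in the camera images.
- housing: Grey open box 114 x 114 x 50 mm, 4 mm walls, fixed. Origin: centre of underside; z up. 6 mm high foot strips stick out 16 mm at +x and -x. A round post 26 mm across, up to z = 24 mm, carries the milled part. 14 mm bosses in the inner corners; pins 6 mm across stand 9 mm above the rim at (-47, -47) and (47, 47) mm. Right of it the worktop is bare, 160 mm across, round world (420, 145) mm.
- cover: Loose aluminium cover plate 114 x 114 x 4 mm with two 9 mm holes over the housing's pins; at the start it rests on the housing's rim (underside at the housing's z = 50 mm). Origin: centre of the plate's underside, z up. On top is a black handle bar 70 mm long along the cover's x axis, 12 mm wide (y), 14 mm high, its centre 30 mm above the plate's underside, on two round posts 10 mm across at x = +-28 mm. 180 g, varies. Hidden under it is the milled part.
- cover_grip (a point): Centre of the cover's handle bar, 30 mm above the plate's underside; axes of the cover.
- part: Milled aluminium part, a block 34 mm (x) x 52 mm (y) x 12 mm (z) with a round boss, 16 mm across, from z = 12 to 22 mm at x = 0, y = -10 mm; small dark screw holes in the top near the +y end. Origin: centre of the block's underside. About 85 g, varies. It lies loose, flat, boss up, on the post in the housing (underside 24 mm above the worktop), its +y end pointing roughly away from the robot; along both 34 mm sides there is free room for fingers down to the floor at 4 mm.
- part_face (a point): Centre of the part's end face at +y (the end away from the boss), at (0, 26, 6) mm in the part; axes of the part.
- part_boss (a point): Centre of the top of the part's boss, at (0, -10, 22) mm in the part; axes of the part.
- camera_stand: Fixed stand of the inspection camera: dark steel base 90 x 90 x 14 mm, post, and a fork 74 mm wide carrying the camera head on a stiff tilting axis 270 mm above the worktop. Origin: centre of its underside. The camera faces the stand's -x side and looks down by about 20 to 34 degrees.
- lens (a point): Centre of the front glass of the inspection camera (grey box 60 x 48 x 46 mm with a black lens barrel 40 mm across). Axes of the camera head: -x is the direction in which the camera looks, y is level, z is the camera's up.
- focus (a point): The point on the lens axis 120 mm in front of the lens, where the middle of the part's +y end face must be; axes as for the lens, so at the end the part's y axis lies along this frame's +x, the part's x along its -y and the part's z along its z.
- reagent_bottle: Bystander: white bottle with blue cap, 50 x 50 x 103 mm, the one nearer the robot, left of the camera; origin at the centre of its underside.
- beaker: Bystander: clear beaker, 54 mm across, 68 mm high, near the front edge left of the housing; origin at the centre of its underside.
- tweezers: Bystander: steel tweezers lying flat, 119 mm long (y) x 9 x 11 mm; origin at the centre of its underside.
There are look-alikes about, which are no part of the job. There is more than one size of the cover; the job needs the largest.

How it is judged:
On the way, in this order (a step that is already met when the one before it is completed fails the run):
1. the cover is lifted clear of the pins (z of cover in the frame of housing above 0.062 m), for 0.1 s.
2. the cover lies flat on the worktop, released (height (world z) of cover below 0.006 m and angle between cover's own z axis and vertical below 0.06 rad and contact force between cover and the fingers below 0.1 N), for 0.2 s.
3. the part is lifted out of the housing (z of part in the frame of housing above 0.07 m and contact force between part and the fingers above 0.5 N), for 0.1 s.
At the end, for the whole second after the job is handed in: Gripper alone holds the part still, over 100 mm up: centre of its boss-less end face within 16 mm of the point 120 mm in front of the lens, long axis within 10 degrees of the lens axis, cross axis of the camera's level axis, boss up and away from the lens; cover flat on the worktop (distance between part_face and focus below 0.016 m and angle between the y axis of part and the x axis of focus, either way round below 0.175 rad and angle between the x axis of part and the y axis of focus, either way round below 0.175 rad and x of part in the frame of focus below -0.005 m and z of part_boss in the frame of focus above -0.01 m and linear speed of part below 0.02 m/s and angular speed of part below 0.2 rad/s and contact force between part and the fingers above 0.5 N and contact force between part and camera_stand below 0.05 N and contact force between part and housing below 0.05 N and contact force between part and cover below 0.05 N and height (world z) of part above 0.1 m and height (world z) of cover below 0.006 m and angle between cover's own z axis and vertical below 0.06 rad and angle between part's own z axis and vertical below 0.85 rad); the arm keeps its last pose, push and grip.
It fails at once if the camera is pushed (distance of any of focus, lens from where it was at the start of the episode above 0.012 m).
It fails at once if a bystander is disturbed (distance of any of reagent_bottle, beaker, tweezers from where it was at the start of the episode above 0.03 m).
It also fails if it takes over 51 s, if anything falls off the work surface, if the arm or the gripper's body presses on something with over 40 N, if the wrist force passes 120 N, or if a joint passes its speed limit or range.

## Robot

A 6-joint arm with a two-finger parallel gripper is mounted at the origin on a cart in front of the work surface, level with it; the furniture and walls round the work are solid. World frame = base frame: x ahead of the robot, y to its left, z up, the work surface at z = 0. Lengths are in m, angles in rad, forces in N, time in s.
With the tool pointing down it reaches from about 0.4 to 0.825 m from the base axis. Payload 7 kg.
Tool frame: the origin (TCP) lies on the centre line of the jaws, within the pads' length; the fingertips stand 19 mm ahead of it and the grasp point (between the pads) is the TCP; z points along the fingers, y is the direction in which the jaws open and shut (so a half turn about z gives the same grasp; the last joint's range is limited). The gripper opens to 88 mm and grips with 3 to 60 N. Pads are 19 mm wide; open, the fingers measure 130 mm over their backs; the gripper's body (78 mm by 193 mm) begins 47 mm behind the grasp point.
Start: joints at [1.442, 0.359, 0.012, 0, -1.224, -0.288], TCP at [0.273, 0.617, 0.211] pointing down, gripper open.
Joint ranges: [-3.07, 3.07], [-1.43, 2.12], [-1.02, 1.25], [-3.03, 1.67], [-3.05, -0], [-3.03, 3.03]. Speed limits (rad/s): [2.39, 2.39, 3.01, 3.14, 3.14, 3.14].

## Interface

Orientations are given as a rotation vector (axis times angle).
In Python, from rig import telemetry, optics, r gives the robot as it stands.
- The arm moves only by the tool carry_out, never from a script. Its argument "steps" is a list of rows, each a list of 7 numbers: the shift along the world's x, y, z in m, then the turn, a rotation vector about the world's x, y, z in rad, then the opening, from 0 (shut) to 1 (fully open). A call has 1 to 12 rows; each row shifts and turns the commanded pose from where the row before left it; what a row does not reach is not made up. A row lasts 1/12 s, in which the tool goes at most 41.7 mm and 7.16 degrees, less where a joint would pass 70% of its speed; a pose out of reach is approached as far as the arm can. A call is refused whole if a number of a shift passes 0.0417 or a number of a turn 0.125, either way. A call with a gripper value outside its range is refused whole. The fingers move at their own pace and stop on an object; the grip force is fixed at half the most. Time passes only in rows, so rows that do not move let the fingers close. It gives the time, the measured TCP pose, the force and the opening at its end, in the units of the state.
- telemetry.get_obs(): the state, without advancing time (a new reading comes with each control period).
- optics.camera(name): name is "scene" or "side" or "wrist"; returns a dict with "color" (480x640x3 uint8, red, green, blue), "fx", "fy", "cx", "cy" (pixels), "dist" ([k1, k2, p1, p2, k3] as OpenCV has them; the pictures are not rectified), "R" (3x3) and "t" (3): a world point X has camera coordinates R X + t; the wrist camera has in their place "T_tool_cam" (4x4, takes a point from camera to tool coordinates, whose origin is the TCP and whose axes are the flange's). Camera axes: x right, y down, z forward; pixel columns grow to the right and rows downward; lengths in m; the calibration is good to about 2 mm. A picture is of the moment at which its call begins: read the wrist's pose just before it. There is no depth.
- r.finish_job(): hands the job in, once; it reports no verdict.
The state is a dict: "time": time; "qpos": joint angles; "dq": joint speeds; "joint_efforts": joint torques, N m; "position": TCP position; "tcp_rot": TCP orientation; "force": force on the tool from outside, world axes, zero at the start; "moment": the same for the moment, N m; "opening": opening from 0.0 (shut) to 1.0 (fully open).
Only numpy, scipy, OpenCV 4.12 (cv2) and the standard library are available. Lean on these libraries where they do the work, as an engineer would, in place of code of your own. Each camera call takes 0.05 s, during which the arm holds its last target. There are 200 camera calls.

## Working session

There is one attempt and no reset: what is moved stays moved. The work goes in short steps, Python scripts to look and compute and a tool call to move; the robot and the scene stay as the last step left them, time stands still between calls to the robot, and variables do not carry over. Pictures are saved under pics/ and viewed, about 8 in all and at most 12, crops included, and the job is handed in when it is done.

Besides the shell and the picture viewer there is one more tool, called after "Request:" by a JSON object that holds its "method" and its "body". carry_out: Moves the arm, as the interface text tells. Its arguments: {"type":"object","properties":{"steps":{"type":"array"}},"required":["steps"]}

```bash
mkdir -p pics; ls; cat > h.py <<'E'
import numpy as np, cv2
from scipy.spatial.transform import Rotation as Ro
from rig import telemetry, optics, r
def save(n,c,crop=None,s=1):
    im=c["color"][:,:,::-1]
    if crop: im=im[crop[1]:crop[3],crop[0]:crop[2]]
    cv2.imwrite("pics/"+n,cv2.resize(im,None,fx=s,fy=s,interpolation=cv2.INTER_CUBIC))
def ext(c,o=None):
    if "R" in c: return np.array(c["R"]),np.array(c["t"])
    T=np.eye(4);T[:3,:3]=Ro.from_rotvec(o["tcp_rot"]).as_matrix();T[:3,3]=o["position"]
    W=np.linalg.inv(T@np.array(c["T_tool_cam"]));return W[:3,:3],W[:3,3]
def K(c): return np.array([[c["fx"],0,c["cx"]],[0,c["fy"],c["cy"]],[0,0,1.]]),np.array(c["dist"],float)
def proj(c,X,o=None):
    R,t=ext(c,o);k,d=K(c)
    return cv2.projectPoints(np.array(X,float).reshape(-1,3),cv2.Rodrigues(R)[0],t,k,d)[0].reshape(-1,2)
def onz(c,uv,z,o=None):
    R,t=ext(c,o);k,d=K(c)
    n=cv2.undistortPoints(np.array(uv,float).reshape(-1,1,2),k,d).reshape(-1,2)
    D=np.c_[n,np.ones(len(n))]@R; C=-R.T@t
    return C+D*((z-C[2])/D[:,2])[:,None]
E
python3 - <<'E'
from h import *
o=telemetry.get_obs();print(o)
for n in("scene","side","wrist"):
    c=optics.camera(n);save(n+"0.png",c);np.save("pics/"+n+"0.npy",c,allow_pickle=True)
    R,t=ext(c,o);print(n,-R.T@t,R[2],c["fx"])
    if n=="wrist":print(c["T_tool_cam"])
a=[cv2.imread(f"pics/{n}0.png") for n in("scene","side")]
E
```

```text
pics
{'time': 0.0, 'qpos': array([ 1.44211376e+00,  3.59380570e-01,  1.10321588e-02, -3.56391500e-04,
       -1.22407201e+00, -2.88123982e-01]), 'dq': array([-0.00073901, -0.00010719, -0.00152486,  0.00020988, -0.00066464,
        0.00072455]), 'joint_efforts': array([ 1.20999443e-04, -5.82718849e+01,  2.93053758e+01,  6.99712381e+00,
        7.01902361e-03, -1.49023922e-04]), 'position': array([0.27306906, 0.61672829, 0.20971404]), 'tcp_rot': array([ 3.07196704e+00, -6.49835156e-01, -3.21347104e-04]), 'force': array([-0.88588297,  0.21499613,  0.22611057]), 'moment': array([ 0.02348887,  0.02153038, -0.01259759]), 'opening': 1.0015736776035675}
scene [-0.17571373  1.42131513  0.73097695] [ 0.52697993 -0.74066787 -0.41677722] 568.9377377686383
side [ 0.01303799 -0.61094921  0.97223622] [ 0.37171176  0.72227743 -0.5832201 ] 570.4628665575036
wrist [0.3440007  0.58506024 0.3837767 ] [-0.26688175  0.11719745 -0.95657665] 343.0612353399028
[[-8.53597500e-04 -9.56535799e-01 -2.91613676e-01  7.77039591e-02]
 [ 9.99999542e-01 -6.89989805e-04 -6.63882304e-04  5.18876116e-04]
 [ 4.33816727e-04 -2.91614109e-01  9.56535950e-01 -1.74051139e-01]
 [ 0.00000000e+00  0.00000000e+00  0.00000000e+00  1.00000000e+00]]
```

View pics/scene0.png

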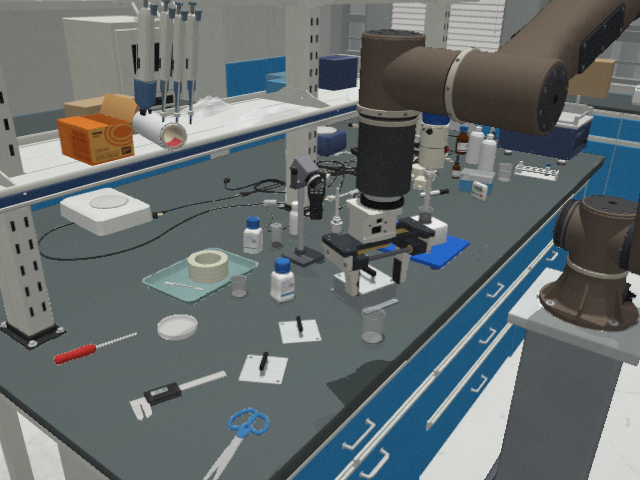

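View pics/side0.png

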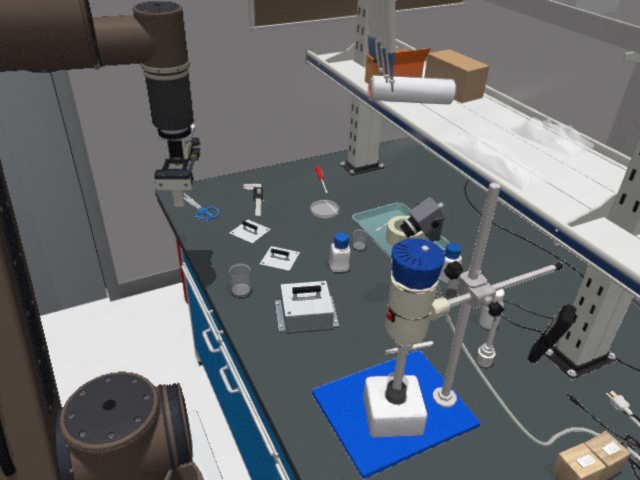

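The scene view shows the housing with the cover at about (365,285), two smaller plates at (300,330) and (264,370), and the inspection camera at (310,195). In the side view the housing is at (307,303), the small covers at (250,230) and (280,258), and the camera head at (425,212). The largest plate, resting on the grey housing, is the one I need. I'll confirm it with enlarged crops.

```bash
python3 - <<'E'
import cv2,numpy as np
s=cv2.imread("pics/side0.png");q=cv2.imread("pics/scene0.png")
f=lambda im,x,y,w,h:cv2.resize(im[y:y+h,x:x+w],(400,300),interpolation=cv2.INTER_CUBIC)
# side housing, side cam head, scene cam, scene housing
a=np.vstack([np.hstack([f(s,260,270,100,75),f(s,380,185,80,60)]),np.hstack([f(q,270,150,80,60),f(q,320,250,100,75)])])
cv2.imwrite("pics/m0.png",a)
E
```

```text
(no output)
```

View pics/m0.png

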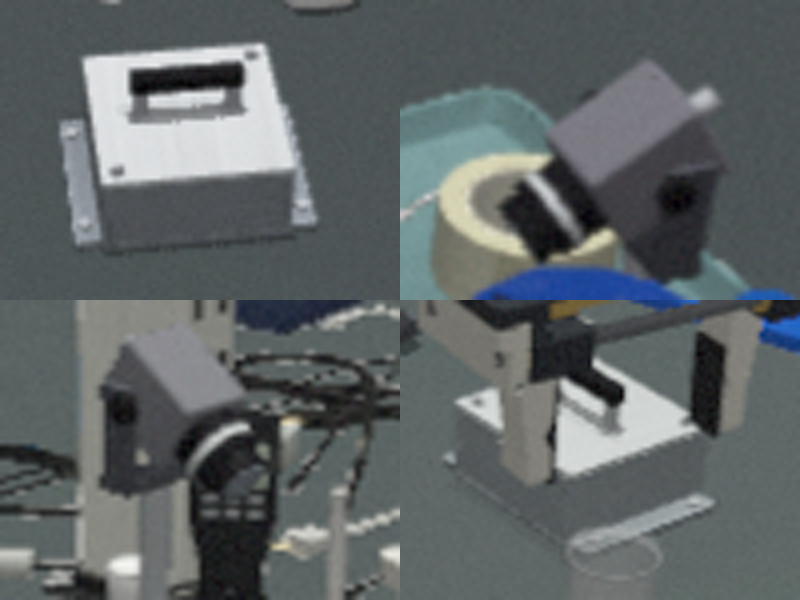

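View pics/wrist0.png

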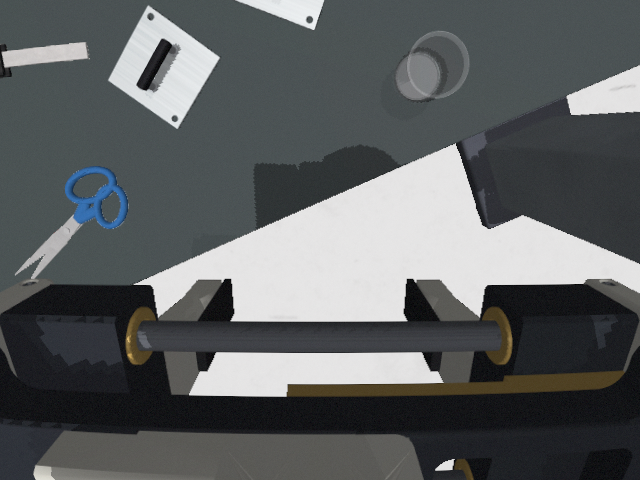

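The enlarged crop confirms the target. It is the plate on the grey housing with foot strips at left and right, the handle bar roughly parallel to the image row, and pins at side pixels (289,312) and (323,284). The wrist view shows only a small look-alike plate. The inspection camera head is at about (407,230) in side and (317,184) in scene.

```bash
cat >> h.py <<'E'
from scipy.optimize import least_squares
def tri(obs):
    A=[];b=[]
    f=lambda X:np.concatenate([proj(c,X,o)[0]-np.array(uv) for c,uv,o in obs])
    s=least_squares(f,[.6,.35,.2]);return s.x,np.abs(s.fun).max()
E
python3 - <<'E'
from h import *
s=np.load("pics/side0.npy",allow_pickle=True).item();q=np.load("pics/scene0.npy",allow_pickle=True).item()
P=np.array([(85,57),(268,44),(300,172),(100,188)])/4+[260,270]-.0
w=onz(s,P,.054);print(w, w.mean(0));
e=[w[1]-w[0],w[2]-w[3],w[3]-w[0],w[2]-w[1]]
for v in e: print(np.linalg.norm(v),np.degrees(np.arctan2(v[1],v[0])))
pins=onz(s,np.array([(117,168),(252,54)])/4+[260,270],.059);print("pins",pins,pins.mean(0),np.degrees(np.arctan2(*(pins[1]-pins[0])[1::-1]))-45)
h=onz(s,np.array([(132,72),(244,66)])/4+[260,270],.087);print("bar",h,h.mean(0))
print("lens",tri([(s,(407,230),None),(q,(270+240/5,150+172/5),None)]))
# head features: side top back corner (645,62)->; shared box corners
print("beaker",onz(s,[(240,268)],.068),"bottle",onz(s,[(340,238)],.103))
print("smallcovers",onz(s,[(250,230),(280,258)],.004))
print("stirrer",onz(s,[(395,420),(315,390),(418,355),(475,415)],0.0))
print("stirrer top", tri([(s,(417,255),None),(q,(434,124),None)]))
E
```

```text
[[0.43704145 0.38573318 0.054     ]
 [0.54601089 0.34987169 0.054     ]
 [0.51000164 0.2389223  0.054     ]
 [0.3985964  0.27532149 0.054     ]] [0.47291259 0.31246217 0.054     ]
0.11471872440248145 -18.216210891374697
0.11720079701974248 -18.093655144487578
0.1169134842112763 -109.19797447602751
0.11664661057618486 -107.98113148642491
pins [[0.41214817 0.28162165 0.059     ]
 [0.5296963  0.34019768 0.059     ]] [0.47092224 0.31090967 0.059     ] -18.512223360198043
bar [[0.44164104 0.32583525 0.087     ]
 [0.504528   0.30317048 0.087     ]] [0.47308452 0.31450286 0.087     ]
lens (array([0.68303705, 0.23907607, 0.23850112]), np.float64(1.013715080493597))
beaker [[0.3613673  0.47145168 0.068     ]] bottle [[0.6286349  0.44017677 0.103     ]]
smallcovers [[0.47463388 0.7048078  0.004     ]
 [0.50156124 0.54419903 0.004     ]]
stirrer [[ 5.03372274e-01 -3.83973129e-02 -1.11022302e-16]
 [ 3.89648974e-01  9.71333897e-02  0.00000000e+00]
 [ 6.46939111e-01  8.76765520e-02  0.00000000e+00]
 [ 6.59108597e-01 -9.63033340e-02  0.00000000e+00]]
stirrer top (array([ 0.49996708, -0.02372867,  0.40163978]), np.float64(6.822029910143044))
```

Request:
{"method": "carry_out", "body": {"steps": [[0.02,-0.0304,0,0,0,0.01,1],[0.02,-0.0304,0,0,0,0.01,1],[0.02,-0.0304,0,0,0,0.01,1],[0.02,-0.0304,0,0,0,0.01,1],[0.02,-0.0304,0,0,0,0.01,1],[0.02,-0.0304,0,0,0,0.01,1],[0.02,-0.0304,0,0,0,0.01,1],[0.02,-0.0304,0,0,0,0.01,1],[0.02,-0.0304,0,0,0,0.01,1],[0.02,-0.0304,0,0,0,0.01,1],[0,0,0,0,0,0,1],[0,0,0,0,0,0,1]]}}

```text
time: 1.15
position: [0.4741, 0.3114, 0.2106]
tcp_rot: [3.101, -0.501, -0.0]
force: [0.2, 0.2, 0.2]
opening: 1.0
```

```bash
python3 - <<'E'
from h import *
o=telemetry.get_obs();c=optics.camera("wrist");save("w1.png",c);np.save("pics/w1.npy",{"c":c,"o":o},allow_pickle=True)
q=optics.camera("scene");np.save("pics/scene1.npy",q,allow_pickle=True)
s=optics.camera("side");np.save("pics/side1.npy",s,allow_pickle=True)
print(o["time"],o["position"],Ro.from_rotvec(o["tcp_rot"]).as_matrix().round(4),o["force"])
s=np.load("pics/side0.npy",allow_pickle=True).item()
print(onz(s,[(163,190),(237,355),(270,430)],0))
def f(im,x,y,w,h):return cv2.resize(im[y:y+h,x:x+w,::-1],(400,300),interpolation=cv2.INTER_CUBIC)
cv2.imwrite("pics/m1.png",np.vstack([cv2.resize(c["color"][:,:,::-1],(800,600))[120:480],np.hstack([f(q["color"],270,150,80,60),f(optics.camera("side")["color"],380,185,80,60)])[:240]]))
E
```

```text
1.15 [0.47406829 0.31141082 0.2105657 ] [[ 9.492e-01 -3.146e-01 -2.000e-04]
 [-3.146e-01 -9.492e-01 -2.000e-04]
 [-1.000e-04  2.000e-04 -1.000e+00]] [0.21737016 0.15321204 0.23051474]
[[3.01371489e-01 1.03766875e+00 0.00000000e+00]
 [2.73528297e-01 2.60145638e-01 0.00000000e+00]
 [2.65709459e-01 4.68601482e-02 1.11022302e-16]]
```

View pics/w1.png

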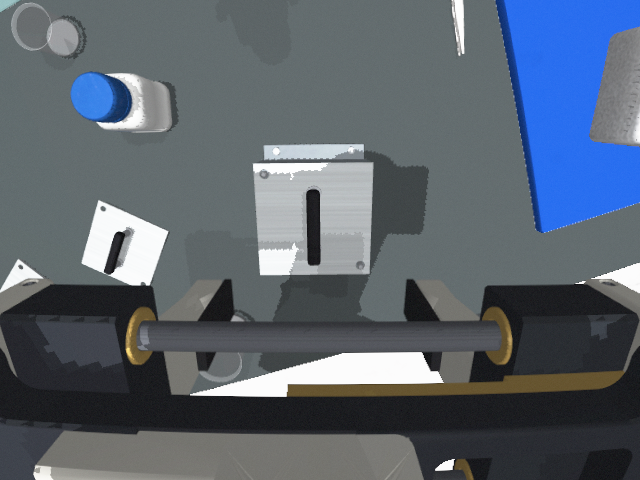

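The wrist view shows the housing and cover centred at about (314,220), with the handle bar from (314,187) to (314,265) parallel to the image column. The blue mat's corner is at (540,232) and the tweezers end at (460,52).

```bash
python3 - <<'E'
from h import *
d=np.load("pics/w1.npy",allow_pickle=True).item();c,o=d["c"],d["o"]
b=onz(c,[(314,187),(314,265)],.087,o);print("bar",b,b.mean(0),np.degrees(np.arctan2(*(b[0]-b[1])[1::-1])))
w=onz(c,[(253,163),(373,163),(370,275),(259.5,275)],.054,o);print("cover",w,w.mean(0))
p=onz(c,[(264,174),(360,265)],.059,o);print("pins",p,p.mean(0))
print("mat",onz(c,[(540,232),(500,0)],0,o)); print("tweez",onz(c,[(455,0),(461,54)],0.01,o))
E
```

```text
bar [[0.507057   0.30433392 0.087     ]
 [0.43832442 0.32746837 0.087     ]] [0.47269071 0.31590114 0.087     ] -18.602533322025547
cover [[0.54257677 0.3539223  0.054     ]
 [0.50662171 0.24590312 0.054     ]
 [0.39712677 0.28012044 0.054     ]
 [0.43348714 0.38960258 0.054     ]] [0.4699531  0.31738711 0.054     ]
pins [[0.52980373 0.3467613  0.059     ]
 [0.41324846 0.28689718 0.059     ]] [0.4715261  0.31682924 0.059     ]
mat [[ 3.60269614e-01  6.94102153e-02  0.00000000e+00]
 [ 6.17612778e-01  7.01109281e-02 -5.55111512e-17]]
tweez [[0.62826543 0.1194126  0.01      ]
 [0.5782356  0.12533731 0.01      ]]
```

View pics/m1.png

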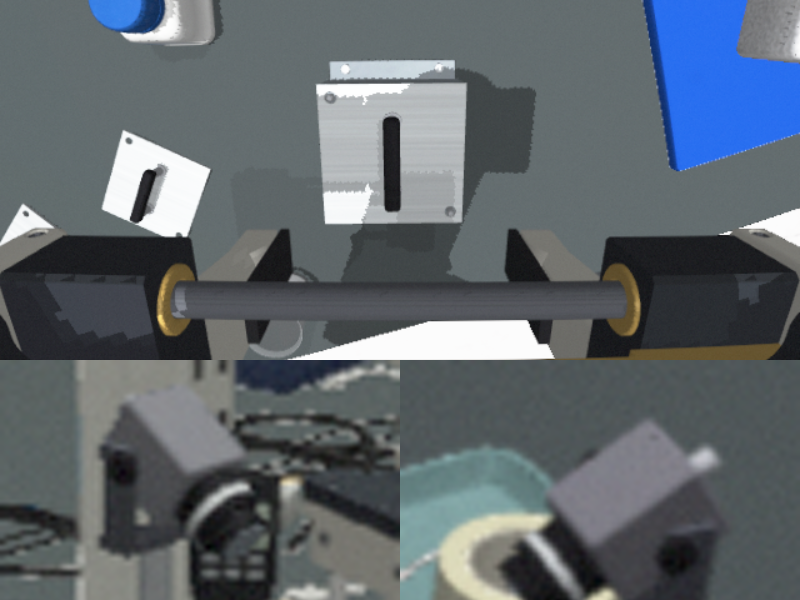

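The composite shows the gripper square over the cover and the inspection head unobstructed in both views. Side and wrist agree on the handle to within 4 mm, so I'm descending and gripping.

Request:
{"method": "carry_out", "body": {"steps": [[-0.0015,0.0035,-0.03,0,0,-0.01,1],[0,0,-0.03,0,0,0,1],[0,0,-0.03,0,0,0,1],[0,0,-0.025,0,0,0,1],[0,0,-0.0155,0,0,0,1],[0,0,0,0,0,0,1],[0,0,0,0,0,0,0],[0,0,0,0,0,0,0],[0,0,0,0,0,0,0],[0,0,0,0,0,0,0],[0,0,0,0,0,0,0],[0,0,0,0,0,0,0]]}}

```text
time: 2.35
position: [0.472, 0.3169, 0.0809]
tcp_rot: [-3.099, 0.511, -0.001]
force: [0.6, 0.0, -0.2]
opening: 0.608
```

Request:
{"method": "carry_out", "body": {"steps": [[0,0,0,0,0,0,0],[0,0,0,0,0,0,0],[0,0,0,0,0,0,0],[0,0,0,0,0,0,0],[0,0,0,0,0,0,0],[0,0,0,0,0,0,0],[0,0,0,0,0,0,0],[0,0,0,0,0,0,0],[0,0,0,0,0,0,0]]}}

```text
time: 3.1
position: [0.4718, 0.3167, 0.0801]
tcp_rot: [3.1, -0.511, -0.0]
force: [0.4, -0.7, -0.2]
opening: 0.002
```

The gripper shut fully on nothing, so I'm looking before going on.

```bash
python3 - <<'E'
from h import *
o=telemetry.get_obs();c=optics.camera("wrist");s=optics.camera("side");q=optics.camera("scene")
print(o["opening"],o["position"],Ro.from_rotvec(o["tcp_rot"]).as_matrix().round(3)[:,2])
np.save("pics/w2.npy",{"c":c,"o":o,"s":s,"q":q},allow_pickle=True)
def f(im,x,y,w,h):return cv2.resize(im[y:y+h,x:x+w,::-1],(400,300),interpolation=cv2.INTER_CUBIC)
cv2.imwrite("pics/m2.png",np.vstack([np.hstack([f(c["color"],160,80,400,300),f(s["color"],240,230,120,90)]),np.hstack([f(q["color"],310,230,120,90),f(s["color"],240,130,240,180)])]))
E
```

```text
0.0020127360277150024 [0.47177042 0.31666668 0.08012592] [-0. -0. -1.]
```

View pics/m2.png

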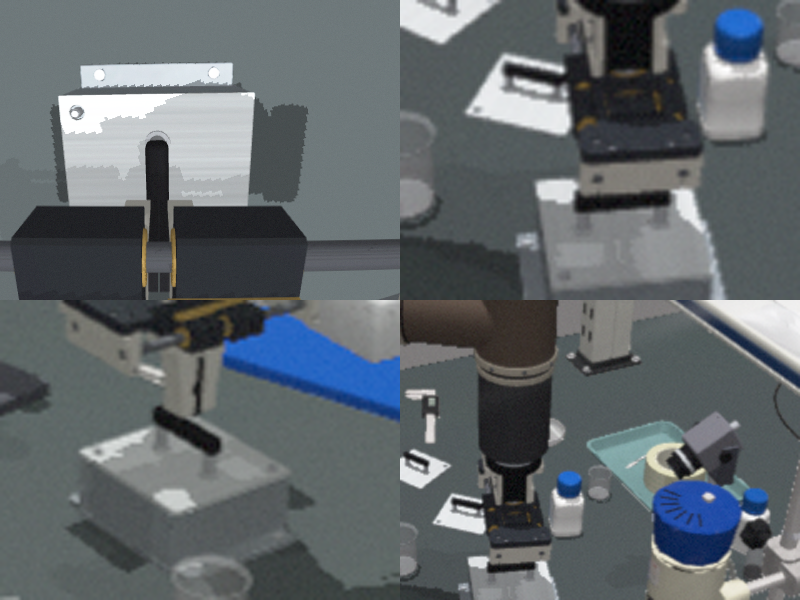

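The picture shows the fingers shut with their tips just above the bar. The bar is visible in front of them in both opposing views: side (307,290) and scene (366,268). I'll triangulate the tips and bar.

```bash
python3 - <<'E'
from h import *
d=np.load("pics/w2.npy",allow_pickle=True).item();s,q,c,o=d["s"],d["q"],d["c"],d["o"]
print("tip",tri([(s,(307.5,287),None),(q,(367,263.6),None)]))
print("bar -x end",tri([(s,(293.4,290),None),(q,(374.5,274),None)]))
print("bar +x end",tri([(s,(320.4,289.4),None),(q,(357.4,263),None)]))
print("near top corner of cover",tri([(s,(240+143/3.333,230+281/3.333),None),(q,(310+167/3.333,230+212/3.333),None)]))
for X in ([.4718,.3167,.061],[.4718,.3167,.08],[.472,.315,.087],[.472,.315,.054]): print(X,proj(s,X),proj(q,X),proj(c,X,o))
E
```

```text
tip (array([0.4718465 , 0.31013125, 0.09125909]), np.float64(0.12005724348216518))
bar -x end (array([0.44111759, 0.32552602, 0.07939699]), np.float64(0.6210880539321693))
bar +x end (array([0.50351196, 0.30279923, 0.07922491]), np.float64(0.21443289915418973))
near top corner of cover (array([0.44242533, 0.34374435, 0.01053277]), np.float64(7.836450807613403))
[0.4718, 0.3167, 0.061] [[305.96831287 295.09907895]] [[364.84105402 275.09916369]] [[318.02373275 268.00157983]]
[0.4718, 0.3167, 0.08] [[306.10152339 289.08335031]] [[365.26023269 268.41021401]] [[317.96425688 280.86798759]]
[0.472, 0.315, 0.087] [[306.53507648 287.24540193]] [[365.7071243  265.66495745]] [[320.84253326 284.98363933]]
[0.472, 0.315, 0.054] [[306.2982028  297.69752072]] [[364.97698415 277.27429683]] [[320.52003562 262.70529693]]
```

```bash
python3 - <<'E'
from h import *
d=np.load("pics/w1.npy",allow_pickle=True).item();c,o=d["c"],d["o"]
T=np.linalg.inv(np.array(c["T_tool_cam"]));k,D=K(c)
P=np.array([[x,y,z] for z in(-.03,-.02,-.01,0,.01,.019) for x in(.0095,) for y in(.044,-.044,.065)],float)
print(np.c_[P*1000,cv2.projectPoints(P,cv2.Rodrigues(T[:3,:3])[0],T[:3,3],k,D)[0].reshape(-1,2)].round(1))
# scene-1 fingertips at open: save crop for both views
a=np.load("pics/scene1.npy",allow_pickle=True).item();s=np.load("pics/side1.npy",allow_pickle=True).item()
def f(im,x,y,w,h):return cv2.resize(im[y:y+h,x:x+w,::-1],(400,300),interpolation=cv2.INTER_CUBIC)
R=Ro.from_rotvec(o["tcp_rot"]).as_matrix()
for cc,n in((a,"scene"),(s,"side")):
  for z in(-.01,.0,.019): print(n,z,proj(cc,[o["position"]+R@np.array([0,y,z]) for y in(.044,-.044)]).round(1).tolist())
u=proj(a,o["position"])[0].astype(int);v=proj(s,o["position"])[0].astype(int);print(u,v)
cv2.imwrite("pics/m3.png",np.hstack([f(a["color"],u[0]-60,u[1]-45,120,90),f(s["color"],v[0]-60,v[1]-45,120,90)]))
E
```

```text
[[  9.5  44.  -30.  413.1 288.4]
 [  9.5 -44.  -30.  222.8 288.5]
 [  9.5  65.  -30.  457.7 288.1]
 [  9.5  44.  -20.  407.8 279.7]
 [  9.5 -44.  -20.  228.2 279.8]
 [  9.5  65.  -20.  450.  279.4]
 [  9.5  44.  -10.  403.  271.8]
 [  9.5 -44.  -10.  233.  271.9]
 [  9.5  65.  -10.  443.  271.7]
 [  9.5  44.    0.  398.7 264.8]
 [  9.5 -44.    0.  237.4 264.9]
 [  9.5  65.    0.  436.8 264.7]
 [  9.5  44.   10.  394.9 258.4]
 [  9.5 -44.   10.  241.3 258.5]
 [  9.5  65.   10.  431.1 258.3]
 [  9.5  44.   19.  391.7 253.2]
 [  9.5 -44.   19.  244.5 253.3]
 [  9.5  65.   19.  426.4 253.1]]
scene -0.01 [[382.6, 212.1], [354.7, 219.4]]
scene 0.0 [[382.3, 215.9], [354.5, 223.2]]
scene 0.019 [[381.8, 223.0], [354.1, 230.5]]
side -0.01 [[311.7, 254.3], [306.6, 231.2]]
side 0.0 [[311.6, 257.9], [306.6, 234.7]]
side 0.019 [[311.4, 264.8], [306.4, 241.4]]
[368 219] [309 246]
```

View pics/m3.png

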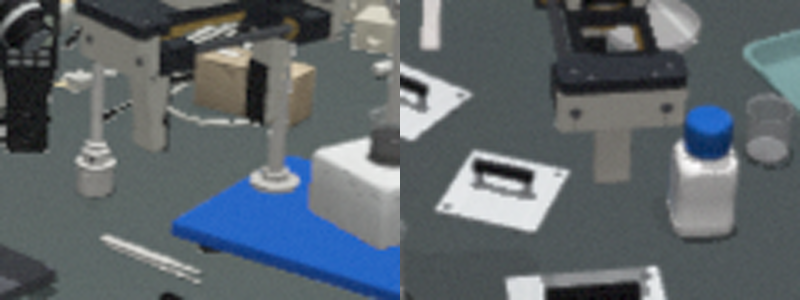

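The tips stand about 30 mm further back than stated. All three views agree: they sit at tool z ≈ −11 mm instead of +19 mm. I'll use an effective grasp point 30 mm behind the reported TCP, reopen and descend 30 mm further.

Request:
{"method": "carry_out", "body": {"steps": [[0,0,0.005,0,0,0,1],[0,-0.002,0,0,0,0,1],[0,0,0,0,0,0,1],[0,0,0,0,0,0,1],[0,0,0,0,0,0,1],[0,0,0,0,0,0,1],[0,0,0,0,0,0,1],[0,0,-0.015,0,0,0,0.5],[0,0,-0.015,0,0,0,0.5],[0,0,-0.005,0,0,0,0],[0,0,0,0,0,0,0],[0,0,0,0,0,0,0]]}}

```text
time: 4.25
position: [0.4719, 0.3147, 0.0502]
tcp_rot: [3.099, -0.511, -0.0]
force: [-0.1, -0.2, 0.6]
opening: 0.33
```

Request:
{"method": "carry_out", "body": {"steps": [[0,0,0,0,0,0,0],[0,0,0,0,0,0,0],[0,0,0,0,0,0,0],[0,0,0,0,0,0,0],[0,0,0,0,0,0,0],[0,0,0,0,0,0,0]]}}

```text
time: 4.75
position: [0.4724, 0.3155, 0.0509]
tcp_rot: [-3.098, 0.51, -0.002]
force: [-0.3, 2.9, 4.0]
opening: 0.131
```

Request:
{"method": "carry_out", "body": {"steps": [[0,0,0.01,0,0,0,0],[0,0,0.01,0,0,0,0],[0,0,0.02,0,0,0,0],[0,0,0.02,0,0,0,0],[0,0,0.01,0,0,0,0],[-0.005,-0.02,0,0,0,0.04,0],[-0.008,-0.025,0,0,0,0.05,0],[-0.008,-0.025,0,0,0,0.05,0],[-0.008,-0.025,0,0,0,0.05,0],[-0.008,-0.025,0,0,0,0.05,0],[-0.008,-0.02,0,0,0,0.05,0],[-0.0075,-0.008,0,0,0,0.03,0]]}}

```text
time: 5.75
position: [0.4174, 0.1636, 0.1196]
tcp_rot: [3.14, -0.009, -0.003]
force: [-0.7, 0.2, -2.2]
opening: 0.132
```

Request:
{"method": "carry_out", "body": {"steps": [[0,0,-0.03,0,0,0,0],[0,0,-0.03,0,0,0,0],[0,0,-0.025,0,0,0,0],[0,0,-0.01,0,0,0,0],[0,0,0,0,0,0,0],[0,0,0,0,0,0,0]]}}

```text
time: 6.25
position: [0.4187, 0.166, 0.0248]
tcp_rot: [3.14, -0.011, -0.002]
force: [-1.5, -0.6, -2.1]
opening: 0.134
```

```bash
python3 - <<'E'
from h import *
o=telemetry.get_obs();c=optics.camera("wrist");s=optics.camera("side");q=optics.camera("scene")
print(o["opening"],o["position"],Ro.from_rotvec(o["tcp_rot"]).as_matrix().round(3),o["force"])
np.save("pics/w4.npy",{"c":c,"o":o,"s":s,"q":q},allow_pickle=True)
def f(im,x,y,w,h):return cv2.resize(im[y:y+h,x:x+w,::-1],(400,300),interpolation=cv2.INTER_CUBIC)
cv2.imwrite("pics/m4.png",np.vstack([np.hstack([f(c["color"],0,0,640,480),f(s["color"],220,260,160,120)]),np.hstack([f(q["color"],310,200,160,120),f(q["color"],270,150,80,60)])]))
E
```

```text
0.13375766872354275 [0.41874423 0.16599617 0.02484342] [[ 1.    -0.007 -0.002]
 [-0.007 -1.    -0.002]
 [-0.002  0.002 -1.   ]] [-1.51900652 -0.62299339 -2.14877174]
```

View pics/m4.png

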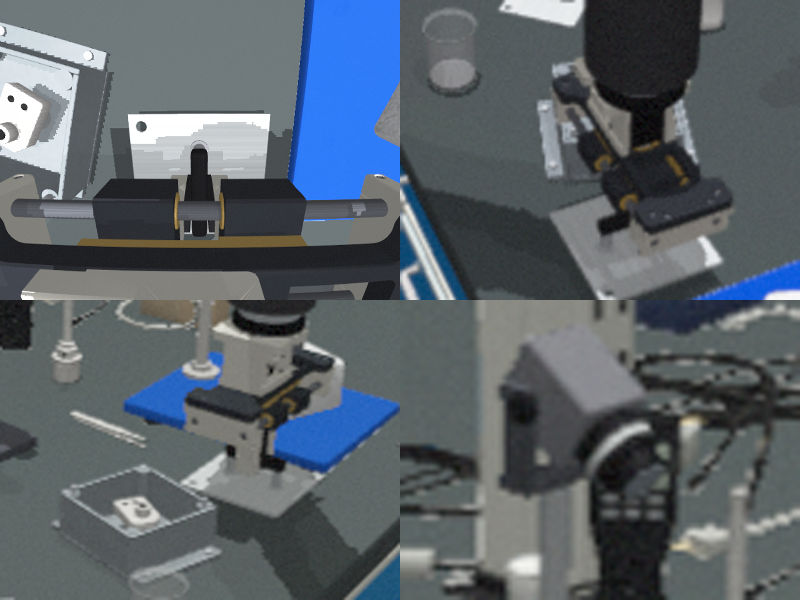

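The cover is held over the bare spot at side (630,240 in the composite), just clear of the blue mat. The opened housing shows the part inside, with its boss toward the robot and its screw holes away. Next I set the cover down.

Request:
{"method": "carry_out", "body": {"steps": [[0,0,-0.012,0,0,0,0],[0,0,-0.008,0,0,0,0],[0,0,-0.003,0,0,0,0],[0,0,0,0,0,0,0],[0,0,0,0,0,0,0]]}}

```text
time: 6.82
position: [0.4193, 0.1667, 0.0024]
tcp_rot: [3.141, -0.011, -0.0]
force: [-0.8, 0.8, -2.0]
opening: 0.132
```

Request:
{"method": "carry_out", "body": {"steps": [[0,0,-0.002,0,0,0,0],[0,0,-0.001,0,0,0,0],[0,0,0,0,0,0,0]]}}

```text
time: 7.07
position: [0.4198, 0.1671, 0.0008]
tcp_rot: [-3.141, 0.009, -0.002]
force: [-6.0, -1.6, 20.6]
opening: 0.13
```

Request:
{"method": "carry_out", "body": {"steps": [[0,0,0.001,0,0,0,0.3],[0,0,0,0,0,0,0.5],[0,0,0,0,0,0,0.6],[0,0,0,0,0,0,0.6],[0,0,0,0,0,0,0.6],[0,0,0,0,0,0,0.6],[0,0,0.02,0,0,0,0.6],[0,0,0.04,0,0,0,0.6],[0,0,0.04,0,0,0,0.7],[0,0,0.04,0,0,0,0.7],[0,0,0.03,0,0,0,0.7],[0,0,0,0,0,0,0.7]]}}

```text
time: 8.07
position: [0.4223, 0.1688, 0.1767]
tcp_rot: [-3.135, 0.009, -0.013]
force: [0.7, 1.4, 0.2]
opening: 0.697
```

Request:
{"method": "carry_out", "body": {"steps": [[0.005,0.022,0,0,0,0,0.5],[0.005,0.025,0,0,0,0,0.5],[0.005,0.025,-0.006,0,0,0,0.5],[0.006,0.025,-0.01,0,0,0,0.5],[0.006,0.025,-0.01,0,0,0,0.5],[0.006,0.025,-0.01,0,0,0,0.5],[0,0,0,0,0,0,0.5],[0,0,0,0,0,0,0.5],[0,0,0,0,0,0,0.5]]}}

```text
time: 8.82
position: [0.4519, 0.3133, 0.1336]
tcp_rot: [3.14, -0.01, -0.001]
force: [-0.4, 0.0, 0.8]
opening: 0.502
```

```bash
python3 - <<'E'
from h import *
o=telemetry.get_obs();c=optics.camera("wrist");s=optics.camera("side");q=optics.camera("scene")
print(o["opening"],o["position"],Ro.from_rotvec(o["tcp_rot"]).as_matrix().round(3),o["force"])
np.save("pics/w5.npy",{"c":c,"o":o,"s":s,"q":q},allow_pickle=True)
print(proj(c,[.472,.316,.036],o))
def f(im,x,y,w,h):return cv2.resize(im[y:y+h,x:x+w,::-1],(400,300),interpolation=cv2.INTER_CUBIC)
u=proj(c,[.472,.316,.036],o)[0].astype(int);print(u)
cv2.imwrite("pics/m5.png",np.vstack([np.hstack([f(c["color"],u[0]-80,u[1]-60,160,120),f(s["color"],395,192,64,48)]),np.hstack([f(q["color"],280,150,64,48),f(c["color"],0,0,640,480)])]))
E
```

```text
0.5016634652059535 [0.45193322 0.31330549 0.13362563] [[ 1.    -0.007 -0.001]
 [-0.007 -1.    -0.001]
 [-0.001  0.001 -1.   ]] [-0.36563305  0.02362672  0.80433733]
[[315.13971806 208.35071652]]
[315 208]
```

View pics/m5.png

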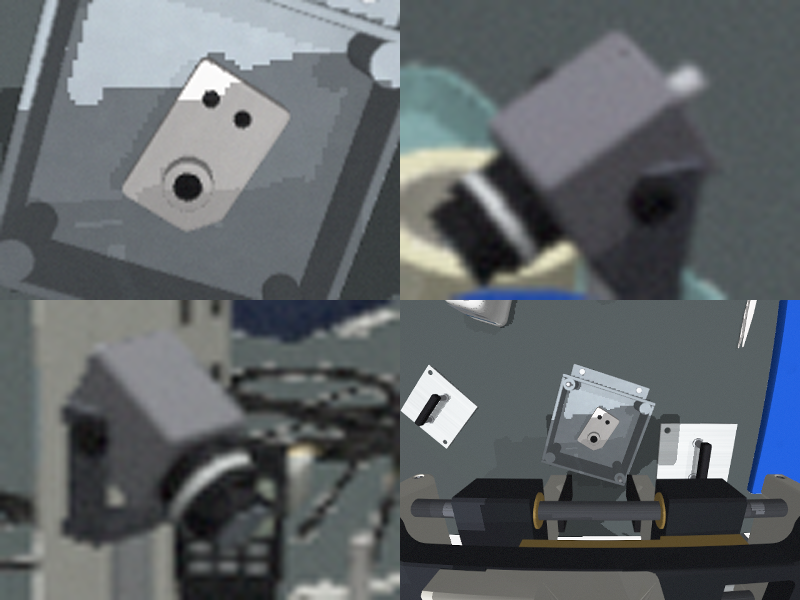

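In the crops, the part lies in the housing with its far corners at (205,57) and (290,115), its boss at (188,180) and a chamfered near-right corner, so its yaw is about −32°. The camera box's corners and lens front are clear in both the side and scene panels, and the cover lies flat beside the mat. Next I fit the head model and the part pose.

```bash
cat > fit.py <<'E'
from h import *
d=np.load("pics/w5.npy",allow_pickle=True).item();s,q,c,o=d["s"],d["q"],d["c"],d["o"]
u=lambda P,x,y,k:(np.array(P,float)+.5)/k-.5+[x,y]
if __name__=="__main__":
    pc=onz(c,u([(205,57),(290,115),(122,188)],235,148,2.5),.036,o);print(pc,np.linalg.norm(pc[1]-pc[0]),np.linalg.norm(pc[2]-pc[0]))
    y=pc[0]-pc[2];x=pc[1]-pc[0];print("part centre",(pc[1]+pc[2])/2,np.degrees(np.arctan2(y[1],y[0])),np.degrees(np.arctan2(x[1],x[0]))+90)
    print("boss",onz(c,u([(188,184)],235,148,2.5),.046,o))
    cv=onz(c,u([(660-400,424-300),(737-400,424-300)],0,0,.625),.004,o);print("cover far edge",cv)
S=u([(90,130),(215,30),(265,87),(145,190),(310,160),(57,247)],395,192,6.25)
Q=u([(175,142),(95,50),(165,28),(243,108),(235,215)],280,150,6.25)
def pts(p):
    R=Ro.from_euler("ZY",[p[3],p[4]]).as_matrix()
    L=p[:3];a=p[5];h=23+0
    A=lambda x,y,z:L+R@np.array([x,y,z])
    return A(a,.024,.023),A(a+.06,.024,.023),A(a+.06,-.024,.023),A(a,-.024,.023),A(a+.06,-.024,-.023),L
def res(p):
    P=pts(p);return np.concatenate([(proj(s,P)-S).ravel(),(proj(q,[P[0],P[1],P[2],P[3],P[5]])-Q).ravel()])
r0=least_squares(res,[.68,.24,.24,0,-.47,.03],loss="soft_l1");p=r0.x
if __name__=="__main__":
    print(p[:3],np.degrees(p[3:5]),p[5]);print(res(p).reshape(-1,2).round(1).tolist())
    R=Ro.from_euler("ZY",p[3:5]).as_matrix();print("focus",p[:3]-.12*R[:,0],R.round(3))
E
python3 fit.py
```

```text
[[0.50219989 0.31447266 0.036     ]
 [0.48371101 0.28752228 0.036     ]
 [0.46009476 0.34198103 0.036     ]] 0.03268274028250532 0.05029465536469187
part centre [0.47190288 0.31475166 0.036     ] -33.15762478678252 -34.45145318598415
boss [[0.46378797 0.32011252 0.046     ]]
cover far edge [[0.47350231 0.22531985 0.004     ]
 [0.47345311 0.11011771 0.004     ]]
[0.67958205 0.24241433 0.23701863] [ -4.04234363 -31.83635674] 0.031174056886663273
[[-2.5, -1.3], [-1.0, -1.3], [2.5, 0.3], [-0.5, 0.2], [1.9, 1.3], [0.6, -0.1], [0.3, 0.1], [-1.1, -0.5], [-0.4, -0.5], [1.1, 1.7], [0.4, 0.5]]
focus [0.5778887  0.24960095 0.17371923] [[ 0.847  0.07  -0.526]
 [-0.06   0.998  0.037]
 [ 0.527  0.     0.85 ]]
```

Both fits are good: the part centre is at (0.472, 0.315) with yaw −33.7°, and the boss agrees to within 1 mm. The cover's far edge is 115 mm long and lies flat at x≈0.473. Next I turn and position above the part.

Request:
{"method": "carry_out", "body": {"steps": [[0.004,0,0,0,0,-0.1,0.55],[0.004,0,0,0,0,-0.1,0.55],[0.004,0,0,0,0,-0.1,0.55],[0.004,0,0,0,0,-0.1,0.55],[0.004,0,0,0,0,-0.1,0.55],[0.0017,0.0004,0,0,0,-0.08,0.55],[0,0,0,0,0,0,0.55],[0,0,0,0,0,0,0.55],[0,0,0,0,0,0,0.55]]}}

```text
time: 9.72
position: [0.4739, 0.3138, 0.1345]
tcp_rot: [-3.008, 0.905, -0.0]
force: [-0.1, 0.6, 0.8]
opening: 0.547
```

```bash
python3 - <<'E'
from h import *
o=telemetry.get_obs();print(o["position"].round(4),np.degrees(Ro.from_rotvec(o["tcp_rot"]).as_euler("ZYX")).round(2))
E
```

```text
[0.4739 0.3138 0.1345] [ -33.49   -0.   -179.97]
```

Request:
{"method": "carry_out", "body": {"steps": [[0,0,-0.03,0,0,0,0.55],[0,0,-0.03,0,0,0,0.55],[0,0,-0.03,0,0,0,0.55],[0,0,-0.02,0,0,0,0.55],[0,0,-0.012,0,0,0,0.55],[0,0,-0.007,0,0,0,0.55],[0,0,-0.0035,0,0,0,0.55],[0,0,0,0,0,0,0.55]]}}

```text
time: 10.38
position: [0.4739, 0.314, 0.0015]
tcp_rot: [3.007, -0.907, -0.0]
force: [1.0, -0.3, 1.0]
opening: 0.548
```

Request:
{"method": "carry_out", "body": {"steps": [[0,0,0,0,0,0,0],[0,0,0,0,0,0,0],[0,0,0,0,0,0,0],[0,0,0,0,0,0,0],[0,0,0,0,0,0,0],[0,0,0,0,0,0,0]]}}

```text
time: 10.88
position: [0.4744, 0.3146, 0.0027]
tcp_rot: [-3.006, 0.908, -0.001]
force: [-0.8, 0.3, 7.2]
opening: 0.383
```

Gripped at 33.7 mm, which matches the part's 34 mm width. Lifting.

Request:
{"method": "carry_out", "body": {"steps": [[0,0,0.01,0,0,0,0],[0,0,0.02,0,0,0,0],[0,0,0.03,0,0,0,0],[0,0,0.035,0,0,0,0],[0,0,0.035,0,0,0,0],[0,0,0.035,0,0,0,0],[0,0,0.025,0,0,0,0],[0,0,0.01,0,0,0,0],[0,0,0,0,0,0,0],[0,0,0,0,0,0,0]]}}

```text
time: 11.72
position: [0.4736, 0.314, 0.2017]
tcp_rot: [-3.006, 0.909, 0.001]
force: [-0.7, -0.1, -1.2]
opening: 0.382
```

```bash
python3 - <<'E'
from fit import *
o=telemetry.get_obs();print(o["time"],o["opening"],o["position"].round(4),o["force"].round(2),o["qpos"].round(3))
R0=Ro.from_rotvec(o["tcp_rot"])
H=Ro.from_euler("ZY",p[3:5]).as_matrix()   # focus axes
# tool x=part y=focus x; tool z=-part z=-focus z; tool y = z x x
Rt=np.c_[H[:,0],-H[:,1],-H[:,2]];print(np.linalg.det(Rt))
F=p[:3]-.12*H[:,0]
# face in tool frame: x=+.024 (grip at part y=+2), z: grasp .031 world vs face mid .030; TCP 30mm+ ahead -> from world: face z .030, TCP .0015
ft=np.array([.024,0,-.0285])
print("target TCP",F-Rt@ft, "turn",(Ro.from_matrix(Rt)*R0.inv()).as_rotvec(),"shift",F-Rt@ft-o["position"])
Rl=Ro.from_rotvec([0,0,0])
# look pose: extra pitch about level axis so that the wrist camera sees the head
c=d["c"];box=[p[:3]+H@np.array(v) for v in([0,0,0],[.03,.024,.023],[.09,.024,.023],[.09,-.024,.023],[.03,-.024,.023])]
for ext_ in(0,.3,.5,.7):
  for T in ([.47,.27,.2],[.45,.27,.25],[.45,.27,.3]):
    Rn=Ro.from_rotvec(-ext_*H[:,1])*Ro.from_matrix(Rt)
    oo={"tcp_rot":Rn.as_rotvec(),"position":np.array(T)};print(ext_,T,proj(c,box,oo).round(0).tolist())
E
```

```text
11.7167 0.382158596606702 [0.4736 0.314  0.2017] [-0.72 -0.14 -1.25] [ 9.290e-01  1.900e-01 -2.410e-01 -1.000e-03 -1.139e+00  5.500e-02]
0.9999999999999994
target TCP [0.57254623 0.2499785  0.13684694] turn [-0.18216395 -0.53194875  0.50285171] shift [ 0.0989427  -0.0639861  -0.06487032]
0 [0.47, 0.27, 0.2] [[339.0, -59.0], [299.0, -136.0], [299.0, -239.0], [383.0, -237.0], [383.0, -135.0]]
0 [0.45, 0.27, 0.25] [[333.0, -11.0], [301.0, -69.0], [300.0, -160.0], [369.0, -159.0], [368.0, -68.0]]
0 [0.45, 0.27, 0.3] [[331.0, 39.0], [304.0, -6.0], [303.0, -85.0], [362.0, -85.0], [361.0, -6.0]]
0.3 [0.47, 0.27, 0.2] [[334.0, 22.0], [304.0, -34.0], [304.0, -103.0], [366.0, -103.0], [367.0, -34.0]]
0.3 [0.45, 0.27, 0.25] [[331.0, 66.0], [305.0, 21.0], [305.0, -40.0], [357.0, -40.0], [358.0, 21.0]]
0.3 [0.45, 0.27, 0.3] [[329.0, 109.0], [306.0, 72.0], [306.0, 16.0], [353.0, 16.0], [354.0, 72.0]]
0.5 [0.47, 0.27, 0.2] [[333.0, 68.0], [306.0, 22.0], [306.0, -30.0], [358.0, -30.0], [361.0, 22.0]]
0.5 [0.45, 0.27, 0.25] [[329.0, 110.0], [306.0, 71.0], [307.0, 23.0], [352.0, 23.0], [354.0, 71.0]]
0.5 [0.45, 0.27, 0.3] [[329.0, 151.0], [307.0, 117.0], [308.0, 71.0], [349.0, 71.0], [351.0, 117.0]]
0.7 [0.47, 0.27, 0.2] [[331.0, 111.0], [307.0, 71.0], [308.0, 31.0], [353.0, 31.0], [356.0, 71.0]]
0.7 [0.45, 0.27, 0.25] [[329.0, 151.0], [307.0, 116.0], [308.0, 78.0], [349.0, 78.0], [351.0, 116.0]]
0.7 [0.45, 0.27, 0.3] [[328.0, 191.0], [308.0, 159.0], [309.0, 120.0], [347.0, 120.0], [349.0, 159.0]]
```

Request:
{"method": "carry_out", "body": {"steps": [[-0.002,-0.0037,0.0082,0,0,0.1034,0],[-0.002,-0.0037,0.0082,0,0,0.1034,0],[-0.002,-0.0037,0.0082,0,0,0.1034,0],[-0.002,-0.0037,0.0082,0,0,0.1034,0],[-0.002,-0.0037,0.0082,0,0,0.1034,0],[-0.002,-0.0037,0.0082,-0.0086,-0.1221,0,0],[-0.002,-0.0037,0.0082,-0.0086,-0.1221,0,0],[-0.002,-0.0037,0.0082,-0.0086,-0.1221,0,0],[-0.002,-0.0037,0.0082,-0.0086,-0.1221,0,0],[-0.002,-0.0037,0.0082,-0.0086,-0.1221,0,0],[-0.002,-0.0037,0.0082,-0.0086,-0.1221,0,0],[-0.0016,-0.0033,0.0081,-0.0086,-0.1221,0,0]]}}

```text
time: 12.72
position: [0.4509, 0.2738, 0.3032]
tcp_rot: [2.843, -0.107, 1.267]
force: [-3.5, -68.4, -112.5]
opening: 0.385
```

Request:
{"method": "carry_out", "body": {"steps": [[0,0,0,0,0,0,0],[0,0,0,0,0,0,0],[0,0,0,0,0,0,0]]}}

```text
time: 12.97
position: [0.4515, 0.2713, 0.3003]
tcp_rot: [2.839, -0.102, 1.255]
force: [-0.3, 0.2, -1.8]
opening: 0.383
```

```bash
python3 - <<'E'
from fit import *
o=telemetry.get_obs();c=optics.camera("wrist");np.save("pics/w6.npy",{"c":c,"o":o},allow_pickle=True)
print(o["time"],o["opening"],o["position"].round(4),np.degrees(Ro.from_rotvec(o["tcp_rot"]).as_euler("ZYX")).round(2),o["force"].round(2))
H=Ro.from_euler("ZY",p[3:5]).as_matrix()
print(proj(c,[p[:3]+H@np.array(v) for v in([0,0,0],[.03,.024,.023],[.09,.024,.023],[.09,-.024,.023],[.03,-.024,.023])],o).round(1).tolist())
im=c["color"][:,:,::-1]
a=cv2.resize(im[:150,230:430],(800,600),interpolation=cv2.INTER_CUBIC)
b=cv2.resize(im[150:390,160:480],(400,300))
cv2.imwrite("pics/m6.png",np.vstack([a[:480],np.hstack([cv2.resize(im[240:330,200:440],(320,120)),cv2.resize(im,(160,120)),np.zeros((120,320,3),np.uint8)])]))
E
```

```text
12.9667 0.3828265912332322 [0.4515 0.2713 0.3003] [ -3.87 -47.7  179.45] [-0.3   0.2  -1.78]
[[329.0, 105.8], [305.8, 67.9], [305.9, 10.4], [353.2, 10.7], [353.7, 68.2]]
```

View pics/m6.png

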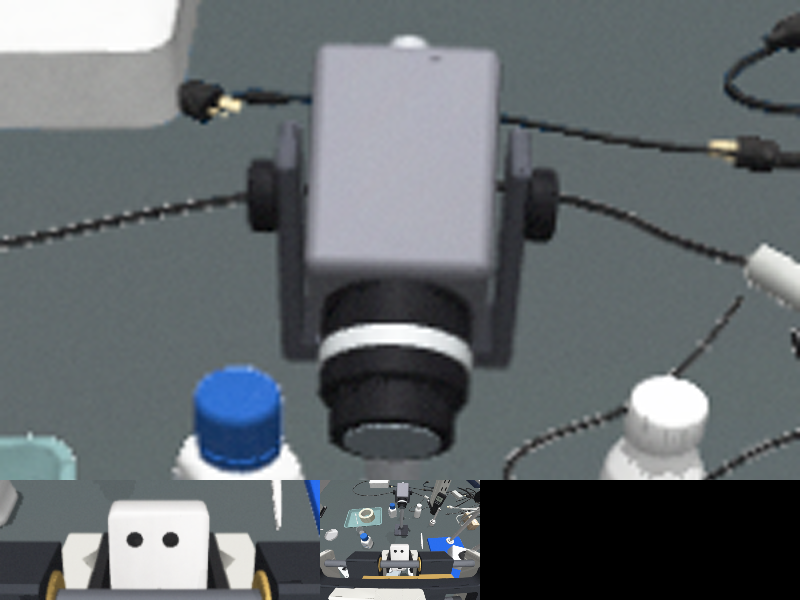

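The wrist view shows the head from above, with box top corners at crop (320,45), (497,52), (494,273) and (308,263) and the lens glass at (392,440). The part is firmly in the jaws with its holes end forward. That last stop gave a 112 N inertial spike, so I'll move more gently. Refitting with this view:

```bash
cat > fit2.py <<'E'
from fit import *
d6=np.load("pics/w6.npy",allow_pickle=True).item();c6,o6=d6["c"],d6["o"]
W=u([(308,263),(320,45),(497,52),(494,273),(392,441)],230,0,4)
def res2(p):
    P=pts(p);return np.concatenate([.7*res(p),(proj(c6,[P[0],P[1],P[2],P[3],P[5]],o6)-W).ravel()])
p2=least_squares(res2,p,loss="soft_l1").x
E
python3 - <<'E'
from fit2 import *
print(p2[:3],np.degrees(p2[3:5]),p2[5]);print(res2(p2).reshape(-1,2).round(1).tolist())
f=lambda v:(proj(c6,[pts(v)[i] for i in(0,1,2,3,5)],o6)-W).ravel()
# lens only triangulation
print("lens tri",tri([(s,S[5],None),(q,Q[4],None),(c6,W[4],o6)]))
H=Ro.from_euler("ZY",p2[3:5]).as_matrix();Rt=np.c_[H[:,0],-H[:,1],-H[:,2]];F=p2[:3]-.12*H[:,0]
ft=np.array([.024,0,-.0285]);print("focus",F,"target",F-Rt@ft)
# part face top edge as seen in wrist: crop(108..208 x,row 500)-> px
fx=(np.array([[110,22],[208,22]])+.5)*[240/320,90/120]+[200,240]
T=np.linalg.inv(np.array(c6["T_tool_cam"]));k,D=K(c6)
print("face top px",fx,"pred",cv2.projectPoints(np.array([[.024,-.017,-.0345],[.024,.017,-.0345]]),cv2.Rodrigues(T[:3,:3])[0],T[:3,3],k,D)[0].reshape(-1,2))
R0=Ro.from_rotvec(o6["tcp_rot"]);print("shift",F-Rt@ft-o6["position"],"turn",(Ro.from_matrix(Rt)*R0.inv()).as_rotvec())
E
```

```text
[0.6758025  0.24377704 0.23552835] [ -6.61623827 -29.52145582] 0.034540392371079816
[[-1.4, -0.9], [0.3, -0.1], [2.1, 1.2], [-0.6, 0.3], [1.4, 2.4], [-0.9, 0.4], [-0.2, 0.1], [-0.9, 0.0], [-0.1, 0.1], [0.8, 1.4], [0.8, 1.0], [-1.0, 0.9], [-1.6, -0.3], [1.1, -0.7], [0.3, -0.1], [0.4, -0.6]]
lens tri (array([0.67751348, 0.24397066, 0.23479838]), np.float64(1.5929224287359318))
focus [0.57207738 0.25580823 0.17639841] target [0.56528218 0.25659642 0.13977255]
face top px [[282.875 256.875]
 [356.375 256.875]] pred [[279.60488763 262.88302315]
 [357.16766658 262.80607161]]
shift [ 0.1137764  -0.01467346 -0.16057697] turn [ 0.03651463  0.31528333 -0.04151994]
```

Request:
{"method": "carry_out", "body": {"steps": [[0.003,-0.0004,-0.0045,0.001,0.0085,-0.001,0],[0.0062,-0.0009,-0.0089,0.0019,0.017,-0.002,0],[0.0062,-0.0009,-0.0089,0.0019,0.017,-0.002,0],[0.0062,-0.0009,-0.0089,0.0019,0.017,-0.002,0],[0.0062,-0.0009,-0.0089,0.0019,0.017,-0.002,0],[0.0062,-0.0009,-0.0089,0.0019,0.017,-0.002,0],[0.0062,-0.0009,-0.0089,0.0019,0.017,-0.002,0],[0.0062,-0.0009,-0.0089,0.0019,0.017,-0.002,0],[0.0062,-0.0009,-0.0089,0.0019,0.017,-0.002,0],[0.0062,-0.0009,-0.0089,0.0019,0.017,-0.002,0],[0.0062,-0.0009,-0.0089,0.0019,0.017,-0.002,0],[0.0062,-0.0009,-0.0089,0.0019,0.017,-0.002,0]]}}

```text
time: 14.02
position: [0.523, 0.2598, 0.1972]
tcp_rot: [2.951, -0.145, 0.969]
force: [-0.3, -0.0, -0.5]
opening: 0.383
```

Request:
{"method": "carry_out", "body": {"steps": [[0.0062,-0.0009,-0.0089,0.0019,0.017,-0.002,0],[0.0062,-0.0009,-0.0089,0.0019,0.017,-0.002,0],[0.0062,-0.0009,-0.0089,0.0019,0.017,-0.002,0],[0.0062,-0.0009,-0.0089,0.0019,0.017,-0.002,0],[0.0062,-0.0009,-0.0089,0.0019,0.017,-0.002,0],[0.0062,-0.0009,-0.0089,0.0019,0.017,-0.002,0],[0.003,-0.0004,-0.0045,0.001,0.0085,-0.001,0],[0,0,0,0,0,0,0],[0,0,0,0,0,0,0],[0,0,0,0,0,0,0]]}}

```text
time: 14.85
position: [0.5631, 0.2561, 0.1421]
tcp_rot: [3.003, -0.167, 0.811]
force: [-0.7, 0.2, -0.7]
opening: 0.388
```

```bash
python3 - <<'E'
from fit2 import *
o=telemetry.get_obs();c=optics.camera("wrist");s=optics.camera("side");q=optics.camera("scene");np.save("pics/w7.npy",{"c":c,"o":o,"s":s,"q":q},allow_pickle=True)
print(o["time"],o["opening"],o["position"].round(4),np.degrees(Ro.from_rotvec(o["tcp_rot"]).as_euler("ZYX")).round(2),o["force"].round(2),np.abs(o["dq"]).max())
F=[.5729,.2547,.1755]
a=proj(s,F)[0].round(1);b=proj(q,F)[0].round(1);e=proj(c,F,o)[0].round(1);print("focus px side,scene,wrist",a,b,e)
def f(im,x,y,w,h):
    print("crop",x,y);return cv2.resize(im[y:y+h,x:x+w,::-1],(400,300),interpolation=cv2.INTER_CUBIC)
cv2.imwrite("pics/m7.png",np.vstack([np.hstack([f(s["color"],int(a[0])-24,int(a[1])-28,80,60),f(q["color"],int(b[0])-40,int(b[1])-35,80,60)]),np.hstack([f(c["color"],240,200,160,120),f(s["color"],220,200,240,180)])]))
E
```

```text
14.85 0.38764346459322013 [0.5631 0.2561 0.1421] [  -6.39  -30.23 -179.86] [-0.69  0.16 -0.65] 0.011025878637324656
focus px side,scene,wrist [358.7 261.3] [347.1 216.5] [318.9 251.7]
crop 334 233
crop 307 181
crop 240 200
crop 220 200
```

View pics/m7.png

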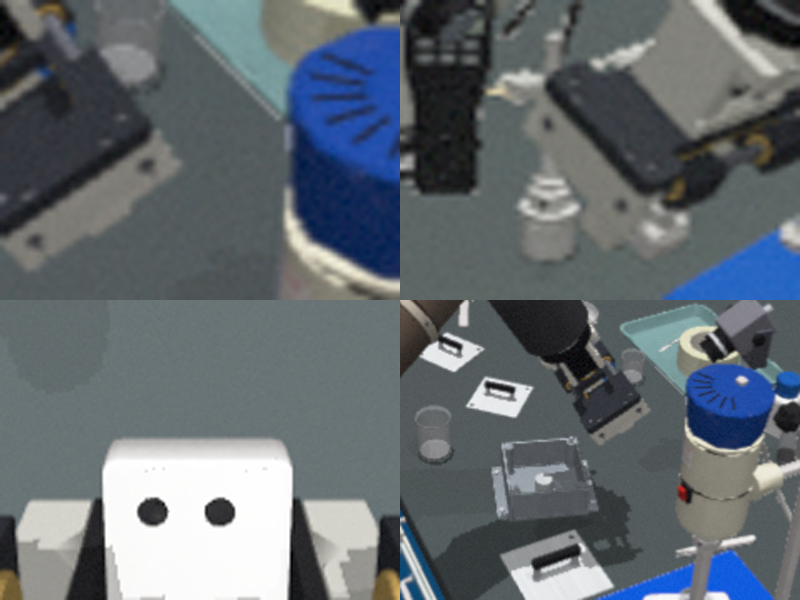

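The final view shows the part held square in the jaws: end face rows 440–465, centred at column 198, holes forward. The gripper hides it from the other two cameras. The cover lies flat in the side panel, and the camera head and bystanders are untouched. The face is about 6 mm off the fitted focus, so I'll correct that and settle.

Request:
{"method": "carry_out", "body": {"steps": [[0.0015,-0.0004,-0.0013,0,0,0,0],[0.0015,-0.0004,-0.0013,0,0,0,0],[0.0013,0,-0.0013,0,0,0,0],[0,0,0,0,0,0,0],[0,0,0,0,0,0,0],[0,0,0,0,0,0,0],[0,0,0,0,0,0,0],[0,0,0,0,0,0,0],[0,0,0,0,0,0,0],[0,0,0,0,0,0,0]]}}

```text
time: 15.83
position: [0.5676, 0.2553, 0.1381]
tcp_rot: [3.003, -0.167, 0.811]
force: [-0.1, 0.2, -0.7]
opening: 0.386
```

```bash
python3 - <<'E'
from fit2 import *
o=telemetry.get_obs();s=optics.camera("side");q=optics.camera("scene")
R=Ro.from_rotvec(o["tcp_rot"]).as_matrix();face=o["position"]+R@[.0235,0,-.0295]
for v in(p,p2):
    H=Ro.from_euler("ZY",v[3:5]).as_matrix();F=v[:3]-.12*H[:,0]
    print("face-focus mm",(H.T@(face-F)*1000).round(1),"angles",np.degrees(np.arccos(np.clip([R[:,0]@H[:,0],-R[:,1]@H[:,1]],-1,1))).round(1))
print(o["position"].round(4),o["opening"],o["force"].round(2),np.abs(o["dq"]).max())
d0=np.load("pics/side0.npy",allow_pickle=True).item()
print("head change",np.abs(s["color"][190:235,405:445].astype(int)-d0["color"][190:235,405:445]).mean())
E
```

```text
face-focus mm [-3.6  4.6  4.2] angles [2.6 2.3]
face-focus mm [ 0.4 -1.1 -1.4] angles [0.7 0.3]
[0.5676 0.2553 0.1381] 0.3859590174614693 [-0.08  0.25 -0.68] 0.0010025896890348532
head change 7.17962962962963
```

```bash
python3 -c "
from rig import r,telemetry
print(r.finish_job());o=telemetry.get_obs();print(o['time'],o['position'],o['opening'])"
```

```text
the job is handed in; nothing more can be done
None
the job is handed in; nothing more can be done
```

The job is handed in. The cover is lying flat on the bare worktop near (0.42, 0.167), and the arm holds the milled part in front of the inspection camera. It took about 16 s of the 51 s allowed, and no verdict was reported.

**Last checks**
- **Position:** the end face is about 2 mm from the fitted focus point using all three views, or about 7 mm using the earlier two-view fit. The limit is 16 mm.
- **Angles:** both axes are within about 1° on the three-view fit and 2.6° on the two-view fit. The limit is 10°.
- **Hold:** the opening is 0.386, about 34 mm, which matches the part's width. The arm was still.
- **Cover:** it looked flat and released in the side picture. I judged that by eye.

**What disagreed or went wrong**
- **Fingertip position:** the fingertips are about 30 mm further back than the description says, so my first grasp closed above the handle on nothing. All three views showed the offset, and I corrected for it.
- **Force spike:** one fast turn with the part in the gripper read about 113 N on one axis (about 132 N over all three together) against the 120 N wrist limit. That may have broken the limit, though the run was not stopped. I moved gently after that.
- **Final view:** the gripper hides the part from the side and scene cameras, so the final part position rests on the wrist view and the fitted camera head.
- **Camera head:** the change I measured in the side image was 7 grey levels, with no baseline to compare against. I saw no sign that the head or the bystanders were touched.

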